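# Slide the wax skillet along the craft hotplate to the free ring

### The arm

A 7-joint arm with a two-finger parallel gripper is mounted at the origin on the work surface. World frame = base frame: x ahead of the robot, y to its left, z up, the work surface at z = 0. Lengths are in m, angles in rad, forces in N, time in s.
With the tool pointing down it reaches from about 0.4 to 0.85 m from the base axis. Payload 10.4 kg.
Tool frame: the origin (TCP) lies on the centre line of the jaws, within the pads' length; the fingertips stand 14 mm ahead of it and the grasp point (between the pads) lies 5 mm behind it (manip.tip_reach is the distance from the TCP to the fingertips, in m); z points along the fingers, y is the line along which they close (so a half turn about z gives the same grasp; the last joint's range is limited). The gripper opens to 85 mm and grips with 20 to 120 N. Pads are 22 mm wide; open, the fingers measure 114 mm over their backs; the gripper's body (76 mm by 85 mm) begins 54 mm behind the grasp point. The pads swing forward as they close: fully open they stand 13 mm farther back than shut.
Start: joints at [1.14, 0.332, -0.065, 1.46, 0.022, 1.35, -0.088], TCP at [0.248, -0.574, 0.245] pointing down, gripper open.
Joint ranges: [-2.6, 2.6], [-0.5, 2.12], [-1.47, 1.34], [0.16, 2.42], [-1.27, 4.41], [0.06, 2.06], [-2.6, 2.6]. Speed limits (rad/s): [2.22, 2.22, 2.79, 2.79, 3.14, 3.14, 3.14].

### API

Orientations are given as a unit quaternion [x, y, z, w].
In Python, from workcell import manip gives the robot as it stands.
- The arm moves only by the shell command python3 -m pendant 'ROWS' [FORCE]. ROWS is JSON, a list of rows, each a list of 7 numbers: the shift along the tool's x, y, z in units of 50 mm (1.0 is 50 mm), then the turn, a rotation vector about the tool's x, y, z in units of 8 degrees (1.0 is 8 degrees), then the opening, from -1 (shut) to 1 (fully open), so that 0 is half open. In form: [[dx, dy, dz, ax, ay, az, jaw], ...]. A call has exactly 10 rows; each row is the pose to reach, as a shift and turn from the pose commanded when the call began, along the tool's axes at that moment; what a row does not reach only later rows make up. A row lasts 1/8 s, in which the tool goes at most 62.5 mm and 10.7 degrees, less where a joint would pass 70% of its speed; a pose out of reach is approached as far as the arm can. A call with a gripper value outside its range is refused whole. The fingers move at their own pace and stop on an object; FORCE is the grip in N (left out, the last holds). Time passes only in rows, so rows that repeat a pose let the fingers close, or fill a call up. It gives the time, the measured TCP pose, the force, the opening and the grip force at its end, in the units of the state.
- manip.get_obs(): the state, without advancing time (a new reading comes with each control period).
- manip.camera(name): name is "side" or "top"; returns (picture, depth): 480x640x3 uint8, red, green, blue; 480x640 float32, m along the optical axis (not along the pixel's ray), 0 where there is no reading.
- manip.get_calibration(name): a dict with "fx", "fy", "cx", "cy" (pixels), "xyz" and "orientation" of the camera in the world. Camera axes: x right, y up, looking along -z (the intrinsics and any distortion apply to the point x, -y, -z); pixel columns grow to the right and rows downward; lengths in m; the calibration is good to about 2 mm. A picture is of the moment at which its call begins. get_calibration takes no time and is no camera call.
- manip.hand_in(): hands the job in; it is judged then, once.
Trained networks look in the newest picture that a camera, given by its name, has taken for a name from the list of things; names that differ only in an ending like _2 or _b are one class to them, and where a whole thing is asked for, a point or a joint stands for the part that bears it (a point fixed in the world has none). Each returns a list of dicts, best first, with "p" (0 to 1); they miss things now and then, are a little off and sometimes report something else, mostly with a low value. They report only what shows in the picture. A call takes as long as a camera call.
- manip.find_in(thing, camera): "box" ([left, top, right, bottom] in pixels, round what is visible of it).
- manip.trace(thing, camera): "pixels" (480x640 bool, what is visible of it) and "box" ([left, top, right, bottom] in pixels, round what is visible of it).
- manip.tip_of(thing, camera): "pixel" ([column, row] in pixels: a listed point, or the origin of a listed thing).
The state is a dict: "clock": time; "joint_pos": joint angles; "joint_velocities": joint speeds; "tau": joint torques, N m; "position": TCP position; "ee_rot": TCP orientation; "ft_force": force on the tool from outside, world axes, zero at the start; "torque": the same for the moment, N m; "grip_width": opening from 0.0 (shut) to 1.0 (fully open); "grasp_force": force on a finger pad.
Only numpy, scipy, OpenCV 4.12 (cv2) and the standard library are available. Lean on these libraries where they do the work, as an engineer would, in place of code of your own. Each camera call takes 0.05 s, during which the arm holds its last target. There are 200 camera calls.

### The job

Slide the small cast-iron skillet along the hotplate, under the tool bridge, onto whichever of the two rings beyond is free, and on until its short lug has pushed the sprung pan-sensing bar at that end home, but gently, without shoving back the clamped carriage that the bar sits on; leave it standing there. Keep the skillet flat on the hotplate all the way, never lifted or tipped, and leave the saucepan, the tools on the bridge and everything else as they are.

Things in the scene. Friction and masses are not known exactly. Their poses are not given: they have to be found in the camera images.
- hotplate: fixed flat aluminium hotplate, 340 mm (x) by 680 mm (y: -300 to +380), top face 30 mm above its origin on the table top. A ring is printed at its (0, -200) mm and two more at (-80, 200) and (80, 200). A bridge crosses it at y = 0 (see bridge). At its +y end stands the sprung pan-sensing bar on its clamped carriage
- bridge (a point): centre of the underside of the fixed tool bridge across the hotplate: board 60 mm along y, 328 mm along x, underside 75 mm above the plate, top 87 mm; legs 12 mm thick centred 158 mm to either side in x. The skillet, with handle and lug along y, passes under it; the gripper does not
- bar (a joint): travel in m of the pan-sensing bar, towards the hotplate's +y: 0 at rest, 0.012 fully home; weak spring (1.2 N), the skillet's friction keeps it in. Steel bar 300 mm along x across both far rings, top 46 mm above the plate; its place is not measured: at rest its face is 85 to 105 mm beyond the far rings' centres.
- carriage (a joint): slip in m, towards the hotplate's +y, of the black carriage (320 mm long, 20 mm deep) that carries the bar and is clamped to the plate: 0 where it was clamped. Once the bar is home, about 18 N of push makes the clamp slip
- ring_front (a point): centre, on the plate's face, of the printed ring (140 mm outer diameter, flat) beyond the bridge nearer the robot, at the hotplate's x = -80, y = 200 mm. The saucepan stands on this ring or on ring_back; the other one is free
- ring_back (a point): centre, on the plate's face, of the identical ring beyond the bridge farther from the robot, at the hotplate's x = 80, y = 200 mm
- skillet: dark cast-iron skillet, 0.7 kg; bowl 120 mm across the rim, 104 at the foot, 42 high. Origin: centre of its underside. Handle towards its -y: 18 mm wide, 12 thick, from 56 to 176 mm out, mid height 36 mm. Lug towards its +y: 20 wide, 12 thick, out to 105 mm, mid height 36 mm. Starts on the ring at the hotplate's -y, lug towards the bridge
- saucepan: plain steel saucepan, 92 mm across, 80 mm high, two small wire ears out to 63 mm along its y; stands on one of the two rings beyond the bridge; origin at the centre of its underside; leave alone
- brush: brush 190 mm long lying on the bridge; leave alone
- palette_knife: palette knife 190 mm long lying on the bridge; leave alone
- paint_tall: paint bottle, 62 mm across, 170 mm high, on the table behind the hotplate; origin at the centre of its underside; leave alone
- paint_jar: paint jar, 72 mm across, 100 mm high, behind the hotplate; origin at the centre of its underside; leave alone
- dish: small bowl, 90 mm across, 35 mm high, in front of the hotplate; origin at the centre of its underside; leave alone
- glue: glue bottle, 44 mm across, 120 mm high, in front of the hotplate; origin at the centre of its underside; leave alone

How it is judged:
On the way, in this order (a step that is already met when the one before it is completed fails the run):
1. the skillet's centre has been slid out beyond the bridge (y of skillet in the frame of hotplate above 0.04 m), for 0.1 s.
2. the skillet stands on the free ring with the sensing bar pushed in (((horizontal distance between saucepan and ring_back below 0.05 m and horizontal distance between skillet and ring_front below 0.035 m) or (horizontal distance between saucepan and ring_front below 0.05 m and horizontal distance between skillet and ring_back below 0.035 m)) and value of joint bar above 0.007 m), for 0.2 s.
At the end, for the whole second after the job is handed in: The skillet rests flat on the hotplate, its centre within 35 mm of the free ring's centre, with the sensing bar held in by at least 7 mm of its 12 mm, and its carriage shoved back by less than 4 mm; the saucepan is within 15 mm, and the tools and other bystanders within 30 mm, of where they started (all of step 2 and value of joint carriage below 0.004 m and angle between skillet's own z axis and vertical below 0.05 rad and linear speed of skillet below 0.01 m/s and height (world z) of skillet between 0.026 and 0.034 m and distance of saucepan from where it was at the start of the episode below 0.015 m and distance of each of brush, palette_knife, paint_tall, paint_jar, dish, glue from where it was at the start of the episode below 0.03 m); the robot touches nothing.
It fails at once if the skillet is lifted more than 8 mm off the hotplate (height (world z) of skillet above 0.038 m).
It fails at once if the skillet leaves the hotplate's edge (height (world z) of skillet below 0.022 m).
It fails at once if the skillet is tipped more than 0.15 rad (about 9 degrees) (angle between skillet's own z axis and vertical above 0.15 rad).
It fails at once if the bar's clamped carriage is shoved back more than 4 mm (value of joint carriage above 0.004 m).
It fails at once if the saucepan is moved more than 15 mm, or a tool on the bridge or another bystander more than 30 mm (distance of saucepan from where it was at the start of the episode above 0.015 m or distance of any of brush, palette_knife, paint_tall, paint_jar, dish, glue from where it was at the start of the episode above 0.03 m).
It also fails if it takes over 54 s, if anything falls off the work surface, if the arm or the gripper's body presses on something with over 40 N, if the wrist force passes 120 N, or if a joint passes its speed limit or range.

## Working session

There is one attempt and no reset: what is moved stays moved. The work goes in short steps, Python scripts to look and compute and a shell command to move; the robot and the scene stay as the last step left them, time stands still between calls to the robot, and variables do not carry over. Pictures are saved under pics/ and viewed, at most 10 in all, crops included, and the job is handed in when it is done.

```bash
mkdir -p pics
cat > h.py <<'E'
import numpy as np, cv2
from scipy.spatial.transform import Rotation as R
from workcell import manip
def ray(cam,px):
    c=manip.get_calibration(cam); u,v=px
    d=np.array([(u-c["cx"])/c["fx"],-(v-c["cy"])/c["fy"],-1.])
    return np.array(c["xyz"]),R.from_quat(c["orientation"]).apply(d)
def atz(cam,px,z):
    o,d=ray(cam,px); return o+d*(z-o[2])/d[2]
def atd(cam,px,depth):
    o,d=ray(cam,px); return o+d*depth
def cloud(cam,depth,mask):
    v,u=np.nonzero(mask&(depth>0)); c=manip.get_calibration(cam); z=depth[v,u]
    P=np.c_[(u-c["cx"])/c["fx"]*z,-(v-c["cy"])/c["fy"]*z,-z]
    return R.from_quat(c["orientation"]).apply(P)+np.array(c["xyz"])
def proj(cam,p):
    c=manip.get_calibration(cam)
    q=R.from_quat(c["orientation"]).inv().apply(np.array(p)-np.array(c["xyz"]))
    return c["cx"]+c["fx"]*q[0]/-q[2], c["cy"]-c["fy"]*q[1]/-q[2]
E
python3 - <<'E'
from h import *
for c in("top","side"):
    p,d=manip.camera(c); cv2.imwrite(f"pics/{c}0.png",p[:,:,::-1]); np.save(f"{c}0.npy",d)
    print(c,manip.get_calibration(c))
    for t in("hotplate","bridge","ring_front","ring_back","skillet","saucepan"):
        r=manip.tip_of(t,c)[:1]
        for k in r: print(t,k["p"],k["pixel"],atz(c,k["pixel"],0.105 if t=="bridge" else 0.0 if t=="hotplate" else 0.03).round(4))
    for t in("skillet","saucepan","bar"):
        for k in manip.trace(t,c)[:1]:
            P=cloud(c,d,k["pixels"]); print(t,k["p"],k["box"],np.percentile(P,[2,50,98],axis=0).round(3).tolist())
o=manip.get_obs(); print({k:np.round(v,3) for k,v in o.items()}, manip.tip_reach)
E
```

```text
top {'fx': 495.8530459019563, 'fy': 495.8530459019563, 'cx': 309.25771961179333, 'cy': 243.6008508671621, 'xyz': array([0.31392949, 0.04047738, 1.16475312]), 'orientation': array([-0.07254425,  0.07077056,  0.70779351, -0.69911173])}
hotplate 0.9 [344.3, 248.6] [ 0.5404 -0.0417  0.    ]
bridge 0.82 [348.9, 239.0] [ 0.5413 -0.0449  0.105 ]
skillet 0.92 [440.8, 234.7] [ 0.5649 -0.2665  0.03  ]
saucepan 0.73 [253.7, 218.9] [0.6088 0.1724 0.03  ]
skillet 0.95 [400.9, 198.0, 511.3, 261.6] [[0.508, -0.412, 0.03], [0.57, -0.275, 0.039], [0.627, -0.178, 0.075]]
saucepan 0.59 [222.3, 191.2, 284.3, 238.7] [[0.565, 0.113, 0.03], [0.619, 0.169, 0.05], [0.652, 0.222, 0.111]]
bar 0.59 [187.8, 187.5, 220.2, 321.4] [[0.377, 0.241, 0.028], [0.515, 0.255, 0.073], [0.665, 0.303, 0.079]]
side {'fx': 524.9875231621331, 'fy': 524.9875231621331, 'cx': 315.07211436228573, 'cy': 240.9312355019889, 'xyz': array([0.14460881, 0.86441477, 0.73287643]), 'orientation': array([-0.09297687,  0.44671691,  0.86602914, -0.20443296])}
hotplate 0.7 [323.3, 248.4] [ 0.546  -0.0415  0.    ]
bridge 0.87 [326.2, 210.0] [ 0.5
[... 314 characters left out ...]
7, 0.178, 0.08], [0.654, 0.218, 0.11]]
bar 0.78 [195.3, 284.8, 343.0, 351.7] [[0.376, 0.216, 0.031], [0.509, 0.261, 0.07], [0.661, 0.309, 0.078]]
{'clock': np.float64(1.0), 'joint_pos': array([ 1.14 ,  0.332, -0.065,  1.46 ,  0.022,  1.35 , -0.088]), 'joint_velocities': array([-0.   , -0.   , -0.   , -0.   ,  0.001,  0.   ,  0.   ]), 'tau': array([-0.0000e+00, -6.2523e+01,  4.9000e-02, -3.9182e+01,  1.6000e-02,
        2.0000e-03,  0.0000e+00]), 'position': array([ 0.248, -0.574,  0.245]), 'ee_rot': array([0.979, 0.203, 0.   , 0.   ]), 'ft_force': array([ 0.444, -0.511,  0.448]), 'torque': array([-0.004, -0.018,  0.058]), 'grasp_force': np.float64(0.0), 'grip_width': np.float64(0.999)} 0.014
```

View pics/top0.png

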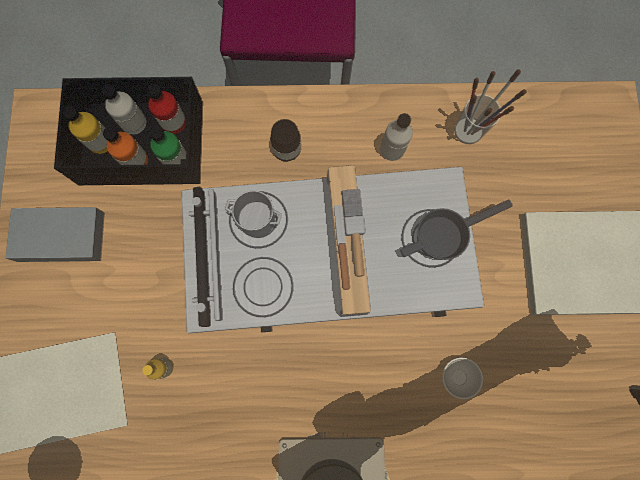

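View pics/side0.png

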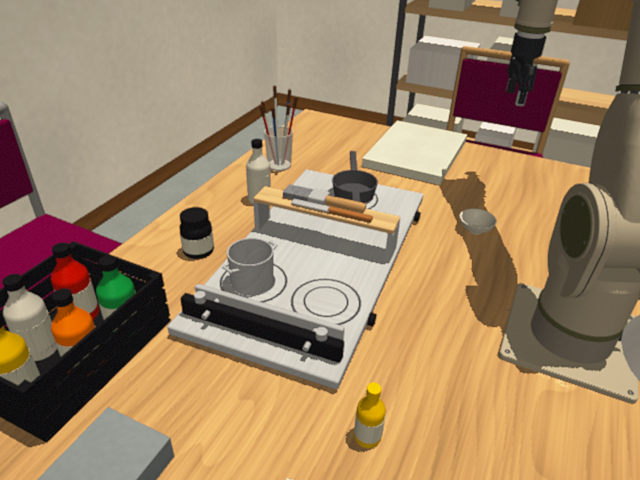

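Run:
```python
from h import *
T=manip
# hotplate pose from top+side depth
for c in("top","side"):
    p,d=manip.camera(c)
    P=cloud(c,d,d>0)
    m=(abs(P[:,2]-0.03)<0.008)&(P[:,0]>0.3)&(P[:,0]<0.8)&(abs(P[:,1])<0.5)
    (cx,cy),(w,h),a=cv2.minAreaRect((P[m][:,:2]*1000).astype(np.float32)); print(c,"plate",cx,cy,w,h,a,"z",np.median(P[m][:,2]))
    for t,lo,hi in(("bridge",.108,.125),("bar",.07,.082),("bar",.03,.07),("skillet",.062,.08),("saucepan",.1,.115)):
        for k in manip.trace(t,c)[:1]:
            Q=cloud(c,d,k["pixels"]); Q=Q[(Q[:,2]>lo)&(Q[:,2]<hi)]
            if len(Q)>10:
                r=cv2.minAreaRect((Q[:,:2]*1000).astype(np.float32)); print(t,lo,k["p"],len(Q),np.round(cv2.boxPoints(r)).tolist(),np.round(r[1]),round(r[2],1))
                if t=="bar" or t=="skillet":
                    print(np.histogram(Q[:,1],np.arange(.2,.32,.005))[0] if t=="bar" else "")
    for t in("skillet","saucepan","brush","palette_knife"):
        for k in manip.tip_of(t,c)[:1]: print(t,k["pixel"])
```

```text
top plate 573.7467651367188 -0.73236083984375 452.3168640136719 998.487548828125 0.048213470727205276 z 0.029712001424473722
bridge 0.108 0.58 2259 [[378.0, -25.0], [382.0, -87.0], [710.0, -62.0], [706.0, -1.0]] [329.  61.] 4.2
bar 0.07 0.75 718 [[372.0, 251.0], [373.0, 238.0], [671.0, 261.0], [670.0, 273.0]] [298.  13.] 4.3
[  0   0   0   0   0   0   0   0  62 130 159 165 126  64  12   0   0   0
   0   0   0   0   0]
bar 0.03 0.75 401 [[368.0, 303.0], [372.0, 238.0], [682.0, 260.0], [677.0, 325.0]] [310.  65.] 4.1
[ 0  0  0  0  0  0  0  9 70 64 64 72 29 10 11 10 13  3  5  9 10  6 10]
skillet 0.062 0.62 944 [[447.0, -223.0], [626.0, -426.0], [713.0, -349.0], [535.0, -146.0]] [117. 271.] 41.4

saucepan [253.5, 219.6]
brush [354.5, 231.1]
palette_knife [341.6, 243.7]
side plate 581.5791015625 -3.502532958984375 450.0057373046875 992.7406005859375 2.8959801197052 z 0.02989963435407106
bridge 0.108 0.91 1517 [[368.0, 101.0], [385.0, -87.0], [711.0, -58.0], [694.0, 129.0]] [327. 188.] 5.0
bar 0.07 0.86 981 [[371.0, 272.0], [374.0, 238.0], [672.0, 261.0], [669.0, 295.0]] [299.  34.] 4.5
[  0   0   0   0   0   0   0   0  30  76 200 218 193 162  69   8  13   8
   4   0   0   0   0]
bar 0.03 0.86 967 [[369.0, 303.0], [377.0, 195.0], [673.0, 218.0], [664.0, 326.0]] [296. 108.] 4.6
[ 12   0   1   3   1   0   0   0   3   7 129 197 220 188  98   8   1   1
   1   9  18  30   9]
skillet 0.062 0.76 560 [[493.0, -164.0], [519.0, -433.0], [636.0, -421.0], [610.0, -152.0]] [118. 270.] 5.6

saucepan 0.1 0.98 504 [[548.0, 204.0], [587.0, 102.0], [672.0, 134.0], [633.0, 236.0]] [ 91. 109.] 20.8
skillet [352.1, 195.8]
saucepan [253.3, 282.4]
brush [323.9, 203.9]
palette_knife [329.7, 215.0]
```

The saucepan stands on the back ring at top pixel (254,215), so ring_front at (263,287) is free. The skillet is at (441,234) and turned: its handle runs to (510,205) and its lug to (400,252). It has to be swung straight before it goes under the bridge. I'll fit the plate frame and the skillet's line next.

```bash
cat >> h.py <<'E'
yaw=np.deg2rad(4.3); HX=np.array([np.cos(yaw),np.sin(yaw)]); HY=np.array([-HX[1],HX[0]]); HO=np.array([.544,-.0445])
def hp(p): q=np.array(p)[:2]-HO; return np.array([q@HX,q@HY])
def wd(h): return HO+h[0]*HX+h[1]*HY
def skil(c,frac=True):
    p,d=manip.camera(c); k=manip.trace("skillet",c)[0]; m=k["pixels"]
    v,u=np.nonzero(m); Q=np.array([atz(c,(a,b),.072)[:2] for a,b in zip(u,v)])
    P=cloud(c,d,m); P=P[(P[:,2]>.06)&(P[:,2]<.08)][:,:2]
    # widths along axis
    C=np.median(P,0); w,V=np.linalg.eigh(np.cov((P-C).T)); a=V[:,1]; 
    if a[1]<0:a=-a
    return p,d,m,P,Q,a
E
python3 - <<'E'
from h import *
print("ringfront px->hp",hp(atz("top",(263,287),.03)), "back",hp(atz("top",(258,218.5),.03)),"near",hp(atz("top",(433,237),.03)))
from scipy.optimize import least_squares
for c in("top","side"):
    p,d,m,P,Q,a=skil(c)
    s=P@a; 
    # handle pts: beyond 70mm behind rough centre
    rough=np.array([.563,-.262])
    r=np.linalg.norm(P-rough,axis=1); fwd=(P-rough)@a
    H=P[(r>.075)&(fwd<0)&(r<.2)]; L=P[(r>.07)&(fwd>0)&(r<.13)]
    rim=P[(r<.07)]
    rr=np.linalg.norm(rim-rough,axis=1)
    print(c,"axis deg",np.rad2deg(np.arctan2(a[1],a[0])),"H med",np.median(H,0),len(H),"L",np.median(L,0) if len(L) else 0,len(L))
    print("H far",H[np.argsort((H-rough)@a)[:15]].mean(0), "Lfar",L[np.argsort(-(L-rough)@a)[:10]].mean(0) if len(L) else 0)
    (x,y),(w,h),an=cv2.fitEllipse((rim[rr>.045]*1000).astype(np.float32)); print("ellipse",x,y,w,h,np.median(rim,0))
    hl=cv2.fitLine(H.astype(np.float32),cv2.DIST_HUBER,0,.001,.001).ravel(); print("handle line",hl,np.rad2deg(np.arctan2(hl[1],hl[0])))
p=cv2.imread("pics/top0.png")[170:300,370:540]; cv2.imwrite("pics/crop1.png",cv2.resize(p,None,fx=4,fy=4))
E
```

```text
ringfront px->hp [-0.08201837  0.20055483] back [0.08093395 0.20126443] near [ 0.00033956 -0.20397948]
top axis deg 114.25523781176513 H med [ 0.60970119 -0.37529791] 317 L [ 0.5219288 -0.182059 ] 154
H far [ 0.63008355 -0.41729615] Lfar [ 0.51522285 -0.16626183]
ellipse 558.3212280273438 -260.88140869140625 110.99264526367188 120.44451904296875 [ 0.57530475 -0.28064513]
handle line [ 0.415843   -0.9094364   0.60990745 -0.37555298] -65.42758
side axis deg 113.72196309588735 H med [ 0.61422341 -0.3752893 ] 109 L [ 0.5267426  -0.18364719] 58
H far [ 0.63063451 -0.41333959] Lfar [ 0.51798126 -0.17229616]
ellipse 560.738525390625 -259.293212890625 111.44817352294922 117.72166442871094 [ 0.56589703 -0.27738997]
handle line [ 0.40107155 -0.91604674  0.615882   -0.37940356] -66.35481
```

View pics/crop1.png

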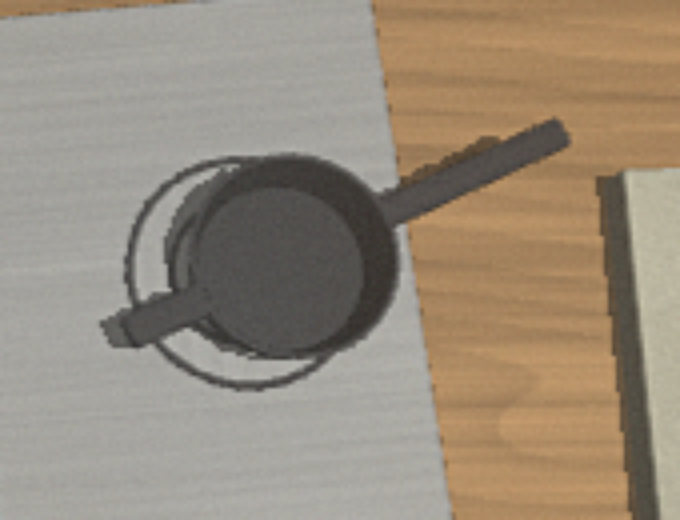

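```bash
cat >> h.py <<'E'
def go(xy,z,yawdeg):
    o=manip.get_obs(); r=R.from_quat(o["ee_rot"]); d=r.inv().apply(np.r_[xy,z]-np.array(o["position"]))
    y=np.deg2rad(yawdeg); M=R.from_matrix(np.array([[np.cos(y),np.sin(y),0],[np.sin(y),-np.cos(y),0],[0,0,-1]]).T)
    t=(r.inv()*M).as_rotvec(); print("t",round(float(o["clock"]),2),"units",(d/.05).round(3),(np.rad2deg(t)/8).round(3))
E
python3 -c "
from h import *
go([.6246,-.4057],.16,114.4)"
```

```text
t 2.2 units [ 8.249 -0.098  1.707] [ 1.0000e-03  0.0000e+00 -1.1379e+01]
```

```bash
python3 -m pendant '[[0.8,0,0,0,0,-1.2,0.5],[1.7,0,0,0,0,-2.4,0],[2.6,0,0.2,0,0,-3.6,0],[3.6,0,0.5,0,0,-4.8,0],[4.6,0,0.8,0,0,-6,0],[5.6,0,1.1,0,0,-7.2,0],[6.6,-0.05,1.4,0,0,-8.4,0],[7.5,-0.1,1.6,0,0,-9.6,0],[8.25,-0.1,1.7,0,0,-10.8,0],[8.25,-0.1,1.7,0,0,-11.38,0]]' 30
python3 -c "
from h import *
print(manip.get_obs()['joint_pos'])
p,d=manip.camera('top'); cv2.imwrite('pics/top1.png',p[150:330,350:570][...,::-1].repeat(3,0).repeat(3,1))
p,d=manip.camera('side'); cv2.imwrite('pics/s1.png',p[60:240,280:500][...,::-1].repeat(3,0).repeat(3,1))
go([.6246,-.4057],.06,114.4)"
```

```text
clock: 3.45
position: [0.6273, -0.4018, 0.1589]
ee_rot: [0.538, 0.843, 0.001, -0.001]
ft_force: [-0.9, -0.8, 0.2]
grip_width: 0.499
grasp_force: 0.0
[ 0.7613614   0.68652732 -0.42261756  1.16582268  0.26731902  1.34314557
  0.7992931 ]
t 3.55 units [-0.01  -0.013  1.994] [-0.001 -0.005  0.014]
```

View pics/s1.png

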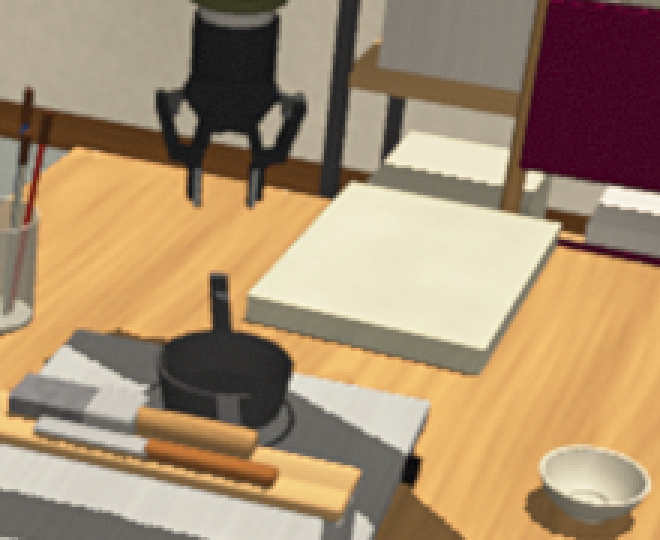

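The half-open gripper hangs in line with the skillet's handle (crop pixel about (220,200) over the handle at (220,290)). The pale slab is nearby, so I'll check its clearance before going down.

```bash
python3 -c "
from h import *
d=np.load('top0.npy'); m=np.zeros_like(d,bool); m[190:330,515:640]=1
P=cloud('top',d,m); P=P[(P[:,2]>.008)&(P[:,2]<.06)]; print(np.median(P[:,2]),P[:,0].min(),P[:,0].max(),np.percentile(P[:,1],[99,99.9]))
go([.6246,-.4057],.06,114.4)"
```

```text
0.029569950396343803 0.37819983629420073 0.6189607123302675 [-0.46978131 -0.46853268]
t 3.55 units [-0.01  -0.013  1.994] [-0.001 -0.005  0.014]
```

```bash
python3 -m pendant '[[0,0,0.5,0,0,0,0],[0,0,1,0,0,0,0],[0,0,1.4,0,0,0,0],[0,0,1.7,0,0,0,0],[0,0,1.9,0,0,0,0],[0,0,2,0,0,0,0],[0,0,2,0,0,0,-1],[0,0,2,0,0,0,-1],[0,0,2,0,0,0,-1],[0,0,2,0,0,0,-1]]' 30
python3 -m pendant '[[0,0,0,0,0,0,-1],[0,0,0,0,0,0,-1],[0,0,0,0,0,0,-1],[0,0,0,0,0,0,-1],[0,0,0,0,0,0,-1],[0,0,0,0,0,0,-1],[0,0,0,0,0,0,-1],[0,0,0,0,0,0,-1],[0,0,0,0,0,0,-1],[0,0,0,0,0,0,-1]]' 40
python3 -c "
from h import *
o=manip.get_obs(); a=np.deg2rad(114.4); t=np.array(o['position'])[:2]; print('skillet c hp',hp(t+.16*np.array([np.cos(a),np.sin(a)])))
g=wd([-.07,-.15])-.16*HY; print(g); go(g,o['position'][2],94.3)"
```

```text
clock: 4.8
position: [0.625, -0.4057, 0.061]
ee_rot: [0.542, 0.841, 0.0, 0.001]
ft_force: [0.6, 0.3, 1.6]
grip_width: 0.205
grasp_force: 33.4
clock: 6.05
position: [0.6247, -0.4059, 0.0606]
ee_rot: [0.542, 0.841, -0.0, 0.0]
ft_force: [4.4, -3.4, 4.5]
grip_width: 0.198
grasp_force: 40.9
skillet c hp [-0.00155827 -0.21614832]
[ 0.49744045 -0.3588759 ]
t 6.05 units [ 1.907 -1.931 -0.002] [0.003 0.005 2.512]
```

```bash
python3 -m pendant '[[0.1,-0.1,-0.03,0,0,0.15,-1],[0.3,-0.3,-0.03,0,0,0.4,-1],[0.5,-0.52,-0.03,0,0,0.7,-1],[0.75,-0.76,-0.03,0,0,1,-1],[1,-1,-0.03,0,0,1.3,-1],[1.25,-1.26,-0.03,0,0,1.6,-1],[1.5,-1.5,-0.03,0,0,1.95,-1],[1.7,-1.72,-0.03,0,0,2.25,-1],[1.85,-1.86,-0.03,0,0,2.45,-1],[1.91,-1.93,-0.03,0,0,2.51,-1]]' 40
python3 -c "
from h import *
p,d=manip.camera('top'); cv2.imwrite('pics/top2.png',p[150:350,170:530][...,::-1].repeat(2,0).repeat(2,1))
o=manip.get_obs()
for k in manip.tip_of('skillet','top')[:1]: print(k['p'],hp(atz('top',k['pixel'],.03)))
g=wd([-.072,.065])-.16*HY; print(hp(o['position']));go(g,o['position'][2],94.3)"
```

```text
clock: 7.3
position: [0.4963, -0.3581, 0.0613]
ee_rot: [0.68, 0.733, -0.0, -0.001]
ft_force: [1.9, -1.6, -2.5]
grip_width: 0.206
grasp_force: 40.2
0.95 [-0.07127254 -0.15173766]
[-0.07112111 -0.30906955]
t 7.4 units [ 4.281 -0.025  0.005] [-0.006 -0.006  0.005]
```

View pics/top2.png

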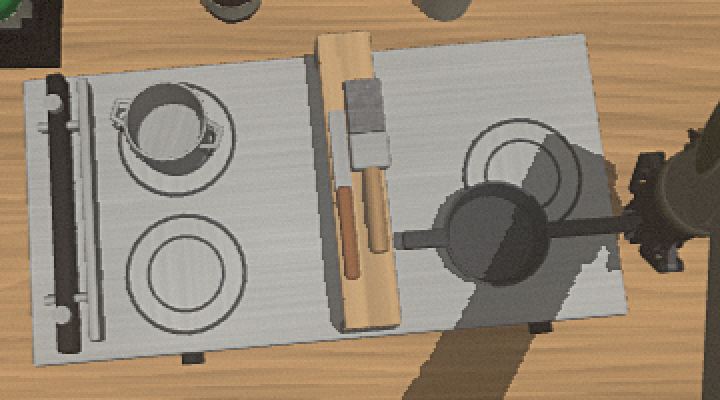

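The skillet now lies square to the bridge at crop pixel (490,232), with its lug at (400,240) pointing under the bridge. I'll push it through.

```bash
python3 -m pendant '[[0.1,0,0,0,0,0,-1],[0.3,0,0,0,0,0,-1],[0.6,0,0,0,0,0,-1],[0.9,0,0,0,0,0,-1],[1.2,0,0,0,0,0,-1],[1.5,0,0,0,0,0,-1],[1.8,0,0,0,0,0,-1],[2.1,-0.01,0,0,0,0,-1],[2.3,-0.01,0,0,0,0,-1],[2.4,-0.01,0,0,0,0,-1]]' 40
python3 -c "
from h import *
o=manip.get_obs()
g=wd([-.072,.065])-.16*HY; print(hp(o['position']));go(g,.0615,94.3)"
```

```text
clock: 8.65
position: [0.4877, -0.2382, 0.0619]
ee_rot: [0.68, 0.733, -0.0, 0.0]
ft_force: [0.2, -2.7, -2.2]
grip_width: 0.201
grasp_force: 40.1
[-0.07068058 -0.18895676]
t 8.65 units [ 1.879 -0.025  0.007] [-0.     0.001  0.007]
```

```bash
python3 -m pendant '[[0.1,0,0,0,0,0,-1],[0.3,0,0,0,0,0,-1],[0.6,0,0,0,0,0,-1],[0.9,0,0,0,0,0,-1],[1.2,-0.01,0,0,0,0,-1],[1.5,-0.02,0,0,0,0,-1],[1.7,-0.02,0,0,0,0,-1],[1.83,-0.02,0,0,0,0,-1],[1.88,-0.02,0,0,0,0,-1],[1.88,-0.02,0,0,0,0,-1]]' 40
python3 -m pendant '[[0,0,0,0,0,0,-0.3],[0,0,0,0,0,0,-0.2],[0,0,0,0,0,0,-0.2],[0,0,-0.3,0,0,0,-0.2],[0,0,-1,0,0,0,-0.2],[0,0,-2,0,0,0,-0.2],[0,0,-3,0,0,0,-0.2],[0,0,-4,0,0,0,-0.2],[0,0,-4,0,0,0,-0.2],[0,0,-4,0,0,0,-0.2]]' 40
python3 - <<'E'
from h import *
o=manip.get_obs(); print(hp(o['position']))
for c in("top","side"):
    p,d=manip.camera(c); cv2.imwrite(f'pics/{c}3.png',p[:,:,::-1])
    for k in manip.tip_of('skillet',c)[:1]: print(c,k['p'],hp(atz(c,k['pixel'],.03)))
    for k in manip.trace('skillet',c)[:1]:
        P=cloud(c,d,k['pixels']); P=P[(P[:,2]>.062)&(P[:,2]<.08)]; H=np.array([hp(q) for q in P]); print(np.percentile(H,[1,50,99],axis=0).round(3).tolist())
        L=H[(H[:,1]>.13)]; print("lug",np.median(L,0),np.percentile(L[:,1],98)) if len(L) else 0
E
```

```text
clock: 9.9
position: [0.4795, -0.1449, 0.0617]
ee_rot: [0.68, 0.733, 0.0, -0.0]
ft_force: [0.2, 0.7, -2.7]
grip_width: 0.199
grasp_force: 40.0
clock: 11.15
position: [0.4794, -0.1451, 0.2619]
ee_rot: [0.68, 0.733, -0.0, 0.0]
ft_force: [-0.9, -0.1, -0.6]
grip_width: 0.403
grasp_force: 0.0
[-0.07198476 -0.09546166]
top 0.69 [-0.07654725  0.05940134]
[[-0.131, -0.11], [-0.073, 0.066], [-0.016, 0.165]]
lug [-0.07309563  0.148908  ] 0.16715423859812675
side 0.8 [-0.06942825  0.06831371]
[[-0.129, -0.107], [-0.072, 0.075], [-0.014, 0.168]]
lug [-0.07191612  0.15337283] 0.168728307064712
```

```bash
python3 -c "
from h import *
go(wd([-.0725,.144]),.0605,94.3)"
python3 -m pendant '[[0.4,0,0,0,0,0,-0.1],[1.2,0,0,0,0,0,-0.1],[2.1,0,0,0,0,0,-0.1],[3,0,0,0,0,0,-0.1],[3.8,0,0,0,0,0,-0.1],[4.4,0,0,0,0,0,-0.1],[4.8,0,0,0,0,0,-0.1],[4.8,0,0.6,0,0,0,-0.1],[4.8,0,1.2,0,0,0,-0.1],[4.8,0,2,0,0,0,-0.1]]' 40
python3 -c "
from h import *
p,d=manip.camera('side'); cv2.imwrite('pics/side4.png',p[160:380,180:440][...,::-1].repeat(3,0).repeat(3,1)[:600,:780])
go(wd([-.0725,.144]),.0605,94.3)"
```

```text
t 11.45 units [ 4.787e+00 -2.000e-03  4.015e+00] [-0.008 -0.004  0.004]
clock: 12.7
position: [0.4613, 0.0955, 0.1614]
ee_rot: [0.68, 0.734, 0.001, 0.001]
ft_force: [0.7, -1.0, -0.3]
grip_width: 0.448
grasp_force: 0.0
t 12.75 units [-0.023  0.058  1.915] [-0.04   0.001  0.011]
```

View pics/side4.png

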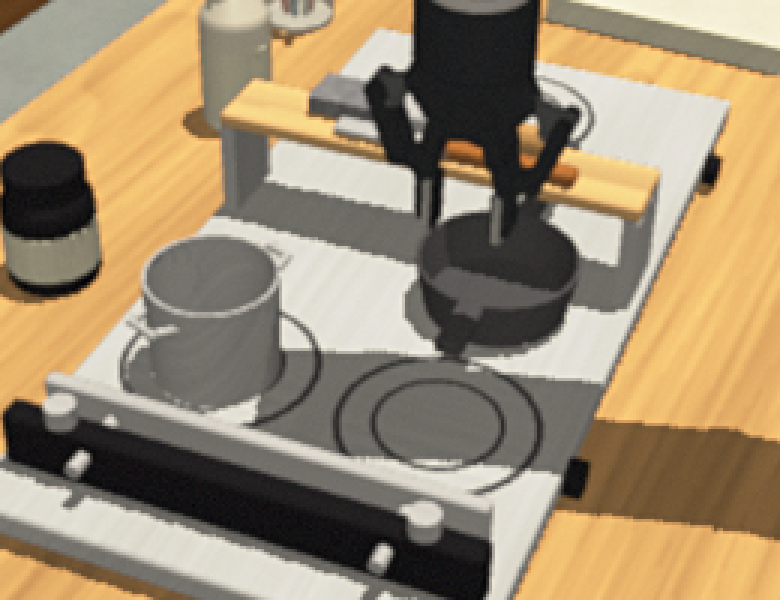

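The skillet stands past the bridge with its lug at crop pixel (460,325). The open gripper hangs above the lug and clears the saucepan and bridge.

```bash
python3 -m pendant '[[0,0,0.4,0,0,0,-0.1],[0,0,0.8,0,0,0,-0.1],[0,0,1.2,0,0,0,-0.1],[0,0,1.6,0,0,0,-0.1],[0,0,1.85,0,0,0,-0.1],[0,0,2,0,0,0,-0.1],[0,0,2,0,0,0,-0.1],[0,0,2,0,0,0,-0.5],[0,0,2,0,0,0,-1],[0,0,2,0,0,0,-1]]' 40
python3 -m pendant '[[0,0,0,0,0,0,-1],[0,0,0,0,0,0,-1],[0,0,0,0,0,0,-1],[0,0,0,0,0,0,-1],[0,0,-0.01,0,0,0,-1],[0,0,-0.02,0,0,0,-1],[0,0,-0.03,0,0,0,-1],[0,0,-0.03,0,0,0,-1],[0,0,-0.03,0,0,0,-1],[0,0,-0.03,0,0,0,-1]]' 40
python3 - <<'E'
from h import *
o=manip.get_obs(); print(hp(o['position']))
for c in("top","side"):
    p,d=manip.camera(c)
    for k in manip.trace('bar',c)[:1]:
        P=cloud(c,d,k['pixels']); P=P[(P[:,2]>.071)&(P[:,2]<.08)]; H=np.array([hp(q) for q in P]); H=H[abs(H[:,0]+.03)<.11];print(c,"bar",np.percentile(H,[1,5,50,95,99],axis=0).round(4).tolist())
go(wd([-.075,.144+.110]),.061,94.3)
E
```

```text
clock: 14.0
position: [0.462, 0.0943, 0.0625]
ee_rot: [0.68, 0.733, 0.0, 0.0]
ft_force: [-1.4, -0.1, 6.2]
grip_width: 0.227
grasp_force: 39.8
clock: 15.25
position: [0.4615, 0.094, 0.0632]
ee_rot: [0.68, 0.733, -0.0, 0.0]
ft_force: [1.6, -0.4, -2.5]
grip_width: 0.228
grasp_force: 39.1
[-0.0719009   0.14429397]
top bar [[-0.1376, 0.2954], [-0.1293, 0.2959], [-0.0311, 0.301], [0.0681, 0.3066], [0.0771, 0.3073]]
side bar [[-0.1374, 0.2962], [-0.1293, 0.2981], [-0.031, 0.3053], [0.0687, 0.3252], [0.0766, 0.3279]]
t 15.45 units [ 2.194 -0.062  0.045] [-0.     0.001  0.002]
```

```bash
python3 -m pendant '[[0.1,0,0,0,0,0,-1],[0.3,0,0,0,0,0,-1],[0.6,-0.01,0,0,0,0,-1],[0.9,-0.02,0,0,0,0,-1],[1.2,-0.03,0,0,0,0,-1],[1.5,-0.04,0,0,0,0,-1],[1.8,-0.05,0,0,0,0,-1],[2.05,-0.06,0,0,0,0,-1],[2.17,-0.06,0,0,0,0,-1],[2.2,-0.06,0,0,0,0,-1]]' 40
python3 - <<'E'
from h import *
o=manip.get_obs(); print(hp(o['position']),o['ft_force'])
for c in("top","side"):
    p,d=manip.camera(c)
    s=(slice(150,350),slice(150,350)) if c=="top" else (slice(200,380),slice(180,380))
    cv2.imwrite(f'pics/{c}5.png',cv2.resize(p[s][...,::-1],None,fx=3,fy=3))
    for k in manip.tip_of('skillet',c)[:1]: print(c,k['p'],hp(atz(c,k['pixel'],.03)))
    for t in('skillet','bar'):
      for k in manip.trace(t,c)[:1]:
        P=cloud(c,d,k['pixels']); P=P[(P[:,2]>.062)&(P[:,2]<.08)]; H=np.array([hp(q) for q in P]); print(t,np.percentile(H,[1,50,99],axis=0).round(4).tolist())
        if t=='skillet': print(np.percentile(H[abs(H[:,0]+.073)<.012][:,1],[90,95,98,99.5]))
E
```

```text
clock: 16.7
position: [0.4501, 0.2038, 0.0632]
ee_rot: [0.68, 0.733, -0.0, -0.0]
ft_force: [-0.2, -1.6, -2.8]
grip_width: 0.223
grasp_force: 39.2
[-0.07498446  0.25467117] [-0.2397481  -1.56948757 -2.78304851]
top 0.76 [-0.07494292  0.17563582]
skillet [[-0.1202, 0.0301], [-0.0741, 0.1021], [-0.0193, 0.2091]]
[0.11158948 0.11559917 0.11776394 0.11922096]
bar [[0.0726, 0.2951], [0.1045, 0.2996], [0.1453, 0.3171]]
side 0.9 [-0.07122103  0.18016737]
skillet [[-0.1328, 0.0072], [-0.0795, 0.1227], [-0.0636, 0.2783]]
[0.27214266 0.27672251 0.27774271 0.27901669]
bar [[-0.1467, 0.2967], [-0.0068, 0.3069], [0.1442, 0.3534]]
```

View pics/side5.png

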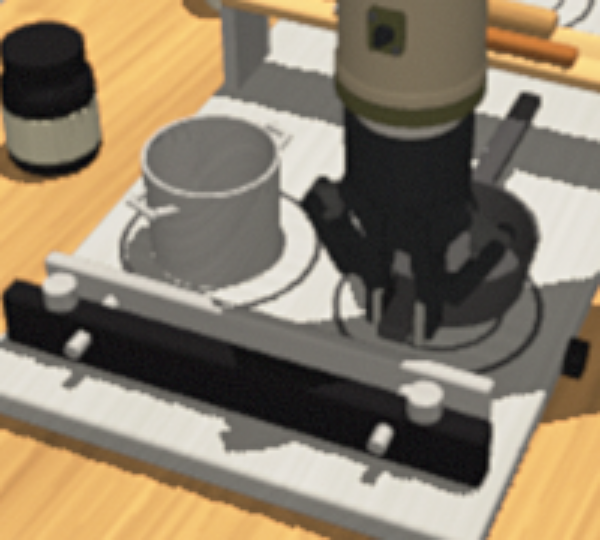

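Lug tip is just short of the bar, with a gap of about 16 mm at crop pixel (400,345). I'll go 22 mm now, then creep while watching the force.

```bash
python3 -m pendant '[[0.06,0,0,0,0,0,-1],[0.12,0,0,0,0,0,-1],[0.18,0,0,0,0,0,-1],[0.24,0,0,0,0,0,-1],[0.29,0,0,0,0,0,-1],[0.34,0,0,0,0,0,-1],[0.38,0,0,0,0,0,-1],[0.41,0,0,0,0,0,-1],[0.44,0,0,0,0,0,-1],[0.44,0,0,0,0,0,-1]]' 40
cat > chk.py <<'E'
from h import *
o=manip.get_obs(); print("t",o['clock'],hp(o['position']).round(4),"Fy",round(float(np.array(o['ft_force'])[:2]@HY),2))
for c in("top","side"):
    p,d=manip.camera(c); cv2.imwrite(f"pics/{c}_{o['clock']:.2f}.png",p[:,:,::-1])
    for t,lo in(('skillet',.062),('bar',.0715)):
      for k in manip.trace(t,c)[:1]:
        P=cloud(c,d,k['pixels']); P=P[(P[:,2]>lo)&(P[:,2]<.08)]; H=np.array([hp(q) for q in P])
        H=H[abs(H[:,0]+.073)<.012] if t=='skillet' else H[(H[:,0]>-.14)&(H[:,0]<.14)]
        if len(H): print(c,t,len(H),(np.percentile(H[:,1],[98,99.5]) if t=='skillet' else np.percentile(H[:,1],[2,5,50])).round(4))
E
python3 chk.py
```

```text
clock: 18.35
position: [0.4486, 0.2257, 0.0633]
ee_rot: [0.68, 0.733, 0.0, -0.0]
ft_force: [-0.3, -0.4, -3.4]
grip_width: 0.225
grasp_force: 39.2
t 18.35 [-0.0749  0.2766] Fy -0.37
top skillet 398 [0.1393 0.1408]
top bar 211 [0.2994 0.2997 0.3048]
side skillet 473 [0.2963 0.2984]
side bar 839 [0.3009 0.302  0.3086]
```

```bash
python3 -m pendant '[[0.02,0,0,0,0,0,-1],[0.03,0,0,0,0,0,-1],[0.04,0,0,0,0,0,-1],[0.05,0,0,0,0,0,-1],[0.06,0,0,0,0,0,-1],[0.07,0,0,0,0,0,-1],[0.08,0,0,0,0,0,-1],[0.08,0,0,0,0,0,-1],[0.08,0,0,0,0,0,-1],[0.08,0,0,0,0,0,-1]]' 40
python3 chk.py
```

```text
clock: 19.9
position: [0.4482, 0.2296, 0.0633]
ee_rot: [0.68, 0.733, 0.0, 0.0]
ft_force: [-0.4, -2.6, -3.3]
grip_width: 0.229
grasp_force: 39.2
t 19.9 [-0.0749  0.2805] Fy -2.53
top skillet 401 [0.1428 0.1443]
top bar 202 [0.3034 0.3036 0.3085]
side skillet 487 [0.3001 0.302 ]
side bar 738 [0.3057 0.3066 0.3127]
```

```bash
python3 -m pendant '[[0.01,0,0,0,0,0,-1],[0.02,0,0,0,0,0,-1],[0.03,0,0,0,0,0,-1],[0.04,0,0,0,0,0,-1],[0.04,0,0,0,0,0,-1],[0.04,0,0,0,0,0,-1],[0.04,0,0,0,0,0,-1],[0.04,0,0,0,0,0,-1],[0.04,0,0,0,0,0,-1],[0.04,0,0,0,0,0,-1]]' 40
python3 chk.py
```

```text
clock: 21.45
position: [0.4481, 0.2315, 0.0633]
ee_rot: [0.68, 0.733, 0.0, 0.0]
ft_force: [0.2, -1.5, -3.5]
grip_width: 0.226
grasp_force: 39.2
t 21.45 [-0.0749  0.2825] Fy -1.48
top skillet 409 [0.1451 0.1466]
top bar 208 [0.3051 0.3058 0.3106]
side skillet 433 [0.3008 0.3035]
side bar 801 [0.3068 0.308  0.3145]
```

```bash
python3 -m pendant '[[0.01,0,0,0,0,0,-1],[0.02,0,0,0,0,0,-1],[0.02,0,0,0,0,0,-1],[0.02,0,0,0,0,0,-1],[0.02,0,0,0,0,0,-1],[0.02,0,0,0,0,0,-1],[0.02,0,0,0,0,0,-1],[0.02,0,0,0,0,0,-1],[0.02,0,0,0,0,0,-1],[0.02,0,0,0,0,0,-1]]' 40
```

```text
clock: 23.0
position: [0.448, 0.2325, 0.0633]
ee_rot: [0.68, 0.733, -0.0, 0.0]
ft_force: [0.5, -2.7, -3.4]
grip_width: 0.227
grasp_force: 39.2
```

```bash
python3 -m pendant '[[0,0,0.01,0,0,0,-1],[0,0,0.01,0,0,0,-1],[0,0,0.01,0,0,0,-0.6],[0,0,0.01,0,0,0,-0.3],[0,0,0.01,0,0,0,-0.1],[0,0,0.01,0,0,0,-0.1],[0,0,0.01,0,0,0,-0.1],[0,0,0.01,0,0,0,-0.1],[0,0,-0.2,0,0,0,-0.1],[0,0,-0.6,0,0,0,-0.1]]' 40
python3 -m pendant '[[0,0,-0.5,0,0,0,-0.1],[0,0,-1.2,0,0,0,-0.1],[0,0,-2,0,0,0,-0.1],[-1,0,-3,0,0,0,-0.1],[-2,0,-4,0,0,0,-0.1],[-3,0,-4,0,0,0,-0.1],[-4,0,-4,0,0,0,-0.1],[-5,0,-4,0,0,0,-0.1],[-5.5,0,-4,0,0,0,-0.1],[-5.5,0,-4,0,0,0,-0.1]]' 40
python3 chk.py; python3 -c "
from h import *
p,d=manip.camera('top'); cv2.imwrite('pics/top9.png',cv2.resize(p[160:340,170:430][...,::-1],None,fx=3,fy=3))
for c in('top','side'):
  manip.camera(c)
  for t in('skillet','saucepan'):
    for k in manip.tip_of(t,c)[:1]: print(c,t,hp(atz(c,k['pixel'],.03)))"
```

```text
clock: 24.25
position: [0.4477, 0.2324, 0.0941]
ee_rot: [0.68, 0.733, -0.0, -0.0]
ft_force: [-0.9, 0.6, 0.8]
grip_width: 0.455
grasp_force: 0.0
clock: 25.5
position: [0.4687, -0.0432, 0.2945]
ee_rot: [0.681, 0.732, 0.0, 0.001]
ft_force: [0.4, 1.5, 0.2]
grip_width: 0.452
grasp_force: 0.0
t 25.5 [-0.075   0.0069] Fy 1.46
top skillet 584 [0.3022 0.3046]
top bar 596 [0.3063 0.3067 0.3116]
side skillet 578 [0.3044 0.3088]
side bar 793 [0.3076 0.3086 0.3155]
top skillet [-0.07238118  0.20220213]
top saucepan [0.08268126 0.21275183]
side saucepan [0.08277434 0.19462074]
```

View pics/top9.png

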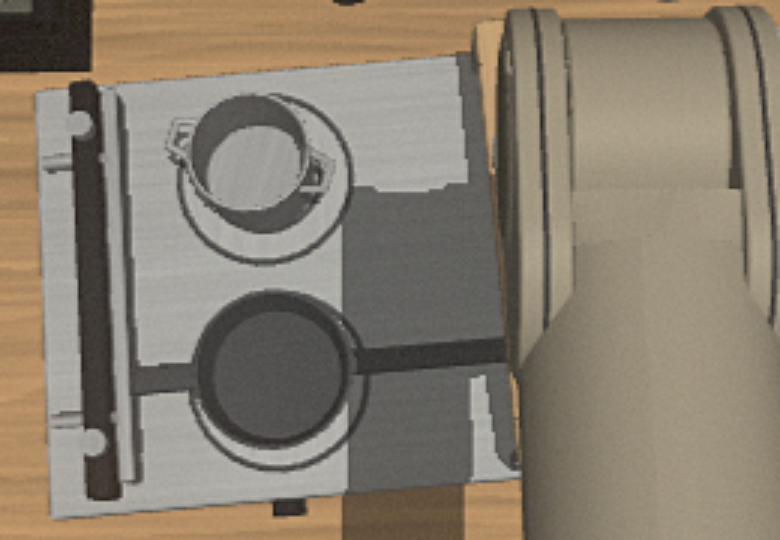

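The skillet stands on the front ring (crop pixel (272,370)), with its lug against the bar at (132,380). The bar is in by about 11 mm, the saucepan is in its place, and the gripper is clear.

```bash
python3 -c "
from workcell import manip
print(manip.hand_in())"
```

```text
the job is handed in; nothing more can be done
None
```

The skillet was slid under the bridge onto the free front ring, its lug holds the sensing bar in by about 11 of 12 mm by camera, push force stayed under 3 N against the 18 N clamp slip, and the job is handed in with no verdict returned.

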